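Close the lid-gluing clamp with the hex key

ROBOT

A 6-joint arm with a two-finger parallel gripper is mounted at the origin on the work surface. World frame = base frame: x ahead of the robot, y to its left, z up, the work surface at z = 0. Lengths are in m, angles in rad, forces in N, time in s.
With the tool pointing down it reaches from about 0.25 to 0.775 m from the base axis. Payload 4 kg.
Tool frame: the origin (TCP) lies on the centre line of the jaws, within the pads' length; the fingertips stand 25 mm ahead of it and the grasp point (between the pads) lies 6 mm ahead of it; z points along the fingers, y is the line along which they close (so a half turn about z gives the same grasp; the last joint's range is limited). The gripper opens to 94 mm and grips with 3 to 60 N. Pads are 16 mm wide; open, the fingers measure 119 mm over their backs; the gripper's body (75 mm by 177 mm) begins 78 mm behind the grasp point.
Start: joints at [1.081, 0.087, 1.371, -0, 1.684, -0.103], TCP at [0.207, 0.509, 0.231] pointing down, gripper open.
Joint ranges: [-3.1, 3.1], [-0.76, 2.03], [0.27, 2.55], [-1.08, 4.22], [0.17, 2.65], [-2.57, 2.57]. Speed limits (rad/s): [2.79, 2.79, 3.14, 3.14, 3.14, 3.14].

INTERFACE

Orientations are given as [roll, pitch, yaw] about the fixed x, y, z axes, in that order (R = Rz(yaw) Ry(pitch) Rx(roll)).
In Python, from bench import sensors, optics, ticket gives the robot as it stands.
- The arm moves only by the tool send_rows, never from a script. Its argument "rows" is a list of rows, each a list of 6 numbers: the shift along the world's x, y, z in mm, then the turn, a rotation vector about the world's x, y, z in rad. In form: [[x, y, z, wx, wy, wz], ...]. A call has 1 to 8 rows; each row shifts and turns the commanded pose from where the row before left it; what a row does not reach is not made up. A row lasts 1/12 s, in which the tool goes at most 41.7 mm and 7.16 degrees, less where a joint would pass 70% of its speed; a pose out of reach is approached as far as the arm can. A call is refused whole if a number of a shift passes 41.7 or a number of a turn 0.125, either way. A call with a gripper value outside its range is refused whole. "grip" is the finger opening in mm, from 0 to 94, set as the call begins (left out, the last holds). The fingers move at their own pace and stop on an object; the grip force is fixed at half the most. Time passes only in rows, so rows that do not move let the fingers close. It gives the time, the measured TCP pose, the force, the opening and the grip force at its end, in the units of the state.
- sensors.get_obs(): the state, without advancing time (a new reading comes with each control period).
- optics.snapshot(name): name is "scene" or "top" or "wrist"; returns the picture (420x560x3 uint8, red, green, blue); there is no depth.
- optics.camera_model(name): a dict with "vertical_fov" (degrees; the focal length in pixels is half the picture's height over the tangent of half this angle, whatever the lens; pixels are square), "cx", "cy" (the principal point, pixels), "R" (3x3) and "t" (3): a world point X has camera coordinates R X + t. Camera axes: x right, y down, z forward; pixel columns grow to the right and rows downward; lengths in m; the calibration is good to about 2 mm. The wrist camera is an equidistant fisheye: a pixel r from the principal point sees the ray r / f radians off the axis. A picture is of the moment at which its call begins: read the wrist's pose just before it. camera_model takes no time and is no camera call; for the wrist camera it gives the pose at the moment of the call.
- ticket.close_job(): hands the job in; it is judged then, once.
The state is a dict: "time": time; "joint_positions": joint angles; "qvel": joint speeds; "joint_torque": joint torques, N m; "tool_pos": TCP position; "ee_rot": TCP orientation; "wrist_force": force on the tool from outside, world axes, zero at the start; "wrist_torque": the same for the moment, N m; "width": finger opening in m; "finger_force": force on a finger pad.
Only numpy, scipy, OpenCV 4.12 (cv2) and the standard library are available. Lean on these libraries where they do the work, as an engineer would, in place of code of your own. Each camera call takes 0.05 s, during which the arm holds its last target. There are 200 camera calls.

TASK

A gift-box lid is lying in the gluing clamp. Take the square-headed hex key from the wooden stand, feel for the recessed hex socket on top of the clamp's bearing block while pressing only gently, and seat the key fully home. Then turn it clockwise, regrasping its head as needed, until the jaw is closed on the lid, leave the key standing in the socket, and do not disturb the other tool or the cartons.

Things in the scene. Friction and masses are not known exactly. Their poses are not given: they have to be found in the camera images.
- clamp: Low aluminium clamp fixed to the table, base plate 285 x 180 mm, nowhere higher than 56 mm. Origin: on the table under the middle of the bearing block's travel; x points from the bearing block to the lid, z up. Before the key is 9 mm into the socket, contact forces adding up to over 60 N would mar it: push under 20 N.
- block_mid (a point): Middle of the bearing block's travel, on the clamp's z axis, level with the block's flat top 55 mm above the table (axes as the clamp). The steel block (56 mm along x, 72 along y) is locked, but at an unmeasured place along y: the socket's axis, in the middle of the block, is at x = 0 and anywhere from y = -9 to +9 mm of this point.
- socket_floor (a point): Point at the height of the socket's floor, 26 mm under block_mid, not at the socket itself. The socket: hex recess 20.6 mm across flats, 26 mm deep, vertical straight walls, no chamfer, flats pointing any way, in a dark spindle end 36 mm across, flush with the block's top. The spindle turns against 0.25 N m friction, stays where left.
- jaw (a joint): Travel of the clamp's jaw towards the lid, in m: starts at 0 to 0.0063, and is closed on the lid at its hard stop, 0.0198. Turning the spindle clockwise seen from above closes it 6 mm per radian.
- key: Steel hex key, 111 mm long, 0.38 kg, upright in one of the stand's two holes. Origin: centre of its lower tip, z up to the head. From the tip: round nose 12 mm in diameter, 4 mm long; cone to 17 mm at 7 mm; hex, chamfered from 17 to 19 mm across flats at 10 mm, then straight (two flats face +-x), to 75 mm; then the square head 28 x 28 mm, faces along x and y.
- key_head (a point): Middle of the key's square head, 93 mm above its tip, axes as the key. Oiled steel: nose, shank and socket slide easily (friction about 0.15). Seated, the key has about 1.6 mm play, stands by itself, and its tip rests on the socket's floor.
- stand: Wooden block fixed to the table, 60 mm (x) x 150 mm (y) x 55 mm high, origin at the centre of its underside. Two round holes 23 mm in diameter, 45 mm deep, at y = -42.5 and +42.5 mm, hold the key and the other tool upright in either order.
- driver: The other tool in the stand, not to be used or disturbed: round shank 21 mm, round knob 34 mm in diameter instead of a square head, 111 mm long; origin at its lower tip, z up.
- carton0: Small gold-paper carton, 50 x 50 x 42 mm, on the table, not to be disturbed; origin at the centre of its underside.
- carton1: Small gold-paper carton, 50 x 50 x 42 mm, on the table, not to be disturbed; origin at the centre of its underside.
- carton2: Small gold-paper carton, 50 x 50 x 42 mm, on the table, not to be disturbed; origin at the centre of its underside.
- carton3: Small gold-paper carton, 50 x 50 x 42 mm, on the table, not to be disturbed; origin at the centre of its underside.
Things that resemble listed ones, but are neither listed nor needed, are in the scene too. Leave any green look-alike of the key alone.

How it is judged:
On the way, in this order (a step that is already met when the one before it is completed fails the run):
1. the key is fully home in the hex socket (z of key in the frame of clamp below 0.034 m and x of key in the frame of clamp between -0.012 and 0.012 m and y of key in the frame of clamp between -0.022 and 0.022 m), for 0.2 s.
2. the jaw is closed on the lid (value of joint jaw above 0.0182 m), for 0.2 s.
At the end, for the whole second after the job is handed in: The jaw is within 1.6 mm of its closed stop, the key stands in the socket, released and at rest, with its tip within 5 mm of the socket's floor and tilted less than 0.15 rad (about 8 degrees) (all of step 1 and value of joint jaw above 0.0182 m and angle between key's own z axis and vertical below 0.15 rad and linear speed of key below 0.02 m/s and velocity of joint jaw below 0.002 m/s); the robot touches nothing.
It fails at once if the key is forced on the clamp, the contact forces adding up to more than 60 N, before it has entered 9 mm into the socket (contact force between key and clamp above 60 N and z of key in the frame of clamp above 0.046 m).
It fails at once if the other tool or a carton is shifted by more than 30 mm (distance of any of driver, carton0, carton1, carton2, carton3 from where it was at the start of the episode above 0.03 m).
It also fails if it takes over 72 s, if anything falls off the work surface, if the arm or the gripper's body presses on something with over 40 N, if the wrist force passes 120 N, or if a joint passes its speed limit or range.

## Working session

There is one attempt and no reset: what is moved stays moved. The work goes in short steps, Python scripts to look and compute and a tool call to move; the robot and the scene stay as the last step left them, time stands still between calls to the robot, and variables do not carry over. Pictures are saved under pics/ and viewed, at most 10 in all, crops included, and the job is handed in when it is done.

Besides the shell and the picture viewer there is one more tool, called after "Call:" by a JSON object that holds its "api" and its "payload", one argument or row to a line. send_rows: Moves the arm, as the interface text tells. Its arguments: {"type":"object","properties":{"rows":{"type":"array"},"grip":{"type":"number"}},"required":["rows"]}

```bash
mkdir -p pics && cat > h.py <<'E'
import numpy as np, cv2
from bench import sensors, optics, ticket
def cam(n):
    m=optics.camera_model(n); m['f']=210/np.tan(np.radians(m['vertical_fov'])/2); m['R']=np.array(m['R']); m['t']=np.array(m['t']); return m
def ray(m,u,v,fish=False):
    x,y=(u-m['cx'])/m['f'],(v-m['cy'])/m['f']
    if fish:
        r=np.hypot(x,y); s=np.sin(r)/r if r>1e-9 else 1; d=np.array([x*s,y*s,np.cos(r)])
    else: d=np.array([x,y,1.])
    return -m['R'].T@m['t'], m['R'].T@d
def onz(m,u,v,z,fish=False):
    c,d=ray(m,u,v,fish); return c+d*(z-c[2])/d[2]
def proj(m,X,fish=False):
    p=m['R']@np.array(X)+m['t']
    if fish:
        a=np.arctan2(np.hypot(p[0],p[1]),p[2]); q=p[:2]/np.hypot(p[0],p[1])*a
    else: q=p[:2]/p[2]
    return q*m['f']+[m['cx'],m['cy']]
E
python3 - <<'E'
from h import *
for n in ('scene','top'):
    im=optics.snapshot(n); cv2.imwrite(f'pics/{n}0.png',im[:,:,::-1]); m=cam(n); print(n,m['f'],m['cx'],m['cy'],(-m['R'].T@m['t']).round(3))
print(sensors.get_obs())
E
```

```text
scene 495.7738800165567 277.05713943362167 212.33156208104248 [ 1.419 -0.365  0.972]
top 487.5671043563663 281.82703383504537 209.44362342997695 [0.293 0.017 1.423]
{'time': 0.1, 'joint_positions': array([ 1.08085970e+00,  8.78747821e-02,  1.37205356e+00, -1.36368613e-05,
        1.68361265e+00, -1.03115939e-01]), 'qvel': array([ 1.05217842e-03, -7.93800472e-04, -3.85602233e-03,  1.13139557e-03,
       -2.69393363e-04, -9.77888819e-06]), 'joint_torque': array([ 1.45275506e-03, -3.41254163e+01, -3.03301620e+01,  7.18936999e-02,
        3.04103410e-02, -1.00392458e-04]), 'tool_pos': array([0.20729621, 0.50897007, 0.22944978]), 'ee_rot': array([-3.13965327e+00, -1.87067219e-04,  2.75477026e+00]), 'wrist_force': array([0.00298473, 0.82033305, 0.27889561]), 'wrist_torque': array([-0.0010773 , -0.0526817 ,  0.02920475]), 'finger_force': 0.0, 'width': 0.09405898089587973}
```

View pics/top0.png

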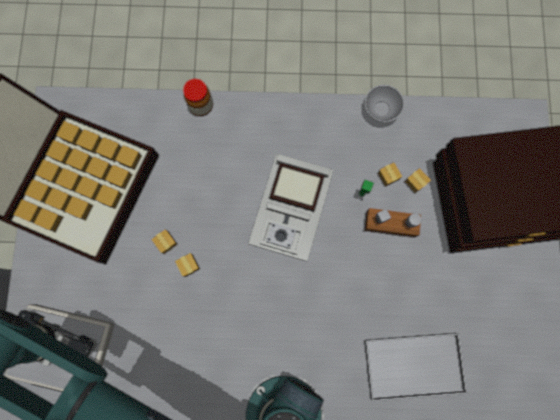

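View pics/scene0.png

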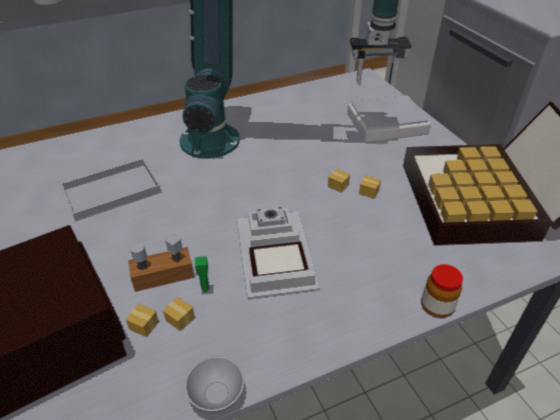

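The top view shows the clamp at about (290,210) and the stand at (393,222), with two grey heads at (383,215) and (414,220). The green look-alike is at (366,187). In the scene view the heads are at (139,253) and (174,244). Candidates for the key are those two heads, plus the green look-alike, which is excluded. I'll settle it with a close crop.

```bash
python3 - <<'E'
from h import *
t=cv2.imread('pics/top0.png'); s=cv2.imread('pics/scene0.png')
r=lambda a,k:cv2.resize(a,None,fx=k,fy=k,interpolation=cv2.INTER_CUBIC)
a=r(t[195:245,360:427],6); b=r(s[225:292,120:220],4); c=r(t[150:265,245:335],4.4)[:600,:390]
o=np.zeros((600,800,3),np.uint8)
o[:a.shape[0],:a.shape[1]]=a; o[305:305+b.shape[0],:b.shape[1]]=b; o[:min(600,c.shape[0]),405:405+c.shape[1]]=c
cv2.imwrite('pics/crop.png',o)
m=cam('top')
for n,u,v,z in [('h1',383,215,.121),('h2',414,220,.121),('spindle',281,236,.055),('base TL',273,156,.01),('TR',332,166,.01),('BL',249,245,.01),('BR',308,260,.01),('green',366,187,.1)]: print(n,onz(m,u,v,z).round(4))
E
```

```text
h1 [ 0.5426 -0.2543  0.121 ]
h2 [ 0.531  -0.3382  0.121 ]
spindle [0.487  0.0214 0.055 ]
base TL [0.7363 0.0522 0.01  ]
TR [ 0.7098 -0.1261  0.01  ]
BL [0.4645 0.114  0.01  ]
BR [ 0.4254 -0.0584  0.01  ]
green [ 0.6249 -0.2123  0.1   ]
```

View pics/crop.png

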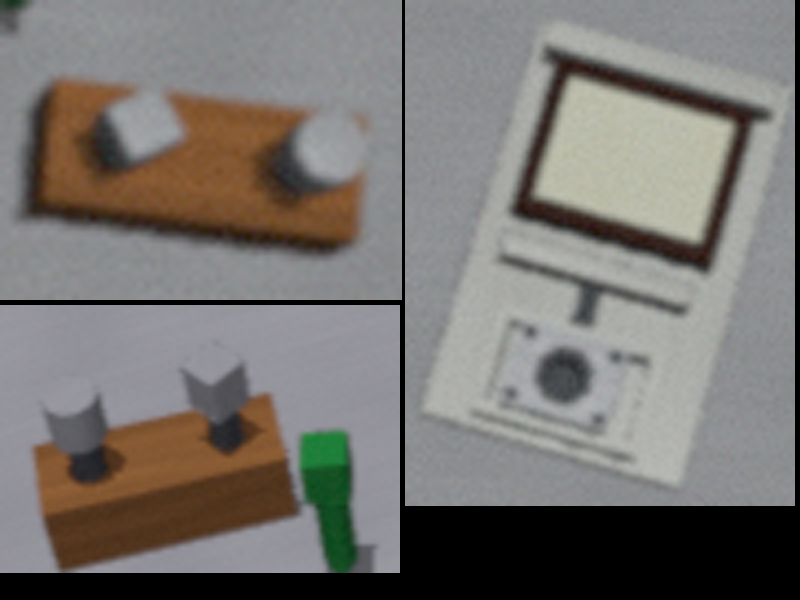

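The crop shows the key's square head at top pixel (383,215), the side nearer the clamp. The round knob at (414,220) is the driver. The two heads measure 85 mm apart at z=0.121, which matches the stand. Next I'll move over the clamp for a wrist view on the way to the key.

Call:
{"api": "send_rows", "payload": {
  "rows": [
    [17,-35,4,0,0,-0.05],
    [17,-35,4,0,0,-0.05],
    [17,-35,4,0,0,-0.05],
    [17,-35,4,0,0,-0.05],
    [17,-35,4,0,0,-0.05],
    [17,-35,4,0,0,-0.05],
    [17,-35,4,0,0,-0.05],
    [17,-35,4,0,0,-0.05]
  ],
  "grip": 94
}}

```text
time: 0.77
tool_pos: [0.3436, 0.2276, 0.2624]
ee_rot: [-3.141, -0.0, 2.353]
wrist_force: [0.9, -0.1, 0.3]
width: 0.0938
finger_force: 0.0
```

Call:
{"api": "send_rows", "payload": {
  "rows": [
    [17,-35,4,0,0,-0.05],
    [17,-35,4,0,0,-0.05],
    [17,-35,4,0,0,-0.05],
    [17,-35,4,0,0,-0.05],
    [17,-35,4,0,0,-0.05],
    [17,-35,4,0,0,-0.05],
    [0,0,0,0,0,0],
    [0,0,0,0,0,0]
  ]
}}

```text
time: 1.43
tool_pos: [0.4457, 0.0178, 0.2858]
ee_rot: [-3.14, -0.001, 2.051]
wrist_force: [-1.1, 0.6, 0.5]
width: 0.0937
finger_force: 0.0
```

```bash
python3 - <<'E'
from h import *
o=sensors.get_obs(); m=cam('wrist'); im=optics.snapshot('wrist'); cv2.imwrite('pics/w1.png',im[:,:,::-1])
import pickle; pickle.dump(m,open('w1.pkl','wb'))
print(o['time'],o['tool_pos'],o['ee_rot'],o['joint_positions'],m['f'],(-m['R'].T@m['t']).round(3),m['R'][2])
print(proj(m,[.487,.021,.055],1),proj(m,[.5426,-.2543,.121],1))
E
```

```text
1.4333 [0.44572062 0.01781894 0.28575632] [-3.14027864e+00 -1.25108448e-03  2.05093257e+00] [-8.75268235e-02 -1.48864294e-01  1.49189430e+00  3.57752187e-04
  1.80034322e+00 -5.67582800e-01] 325.19226210127806 [0.413 0.08  0.441] [ 0.10857343 -0.21087507 -0.97146462]
[310.20220367 203.04785622] [250.18582248 403.8487972 ]
```

View pics/w1.png

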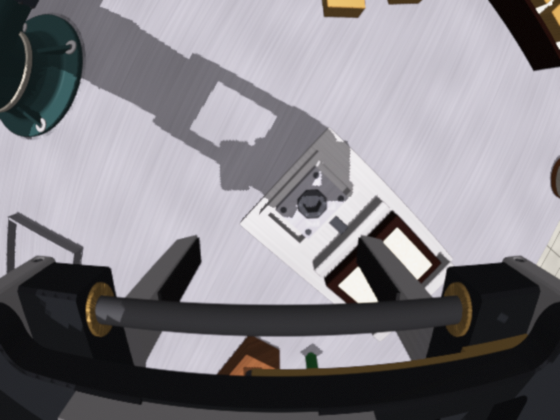

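The wrist view shows the spindle end, dark with a hex recess, at about (312,203). I'll enlarge it to measure the socket centre and the hex orientation.

```bash
python3 - <<'E'
from h import *
import pickle
m=pickle.load(open('w1.pkl','rb')); im=cv2.imread('pics/w1.png')
# rectified top-down patch at z=.055, 0.25 mm/px, around (.487,.021): row=-x, col=-y
def rect(m,im,c,z,half,mm,fish):
    n=int(2*half/mm); X,Y=np.meshgrid(c[1]+half/1e3-np.arange(n)*mm/1e3,c[0]+half/1e3-np.arange(n)*mm/1e3)
    P=np.stack([Y,X,np.full_like(X,z)],-1)@m['R'].T+m['t']
    rr=np.hypot(P[...,0],P[...,1]); k=np.arctan2(rr,P[...,2])/rr if fish else 1/P[...,2]
    return cv2.remap(im,(P[...,0]*k*m['f']+m['cx']).astype(np.float32),(P[...,1]*k*m['f']+m['cy']).astype(np.float32),cv2.INTER_CUBIC)
a=rect(m,im,(.487,.021),.055,50,.25,1); b=rect(cam('top'),cv2.imread('pics/top0.png'),(.487,.021),.055,50,.25,0)
for k in range(0,400,40):
    for q in (a,b): q[k,::8]=(0,0,255); q[::8,k]=(0,0,255)
cv2.imwrite('pics/rect.png',cv2.convertScaleAbs(np.hstack([a,b]),alpha=1.2))
E
```

```text
(no output)
```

View pics/rect.png

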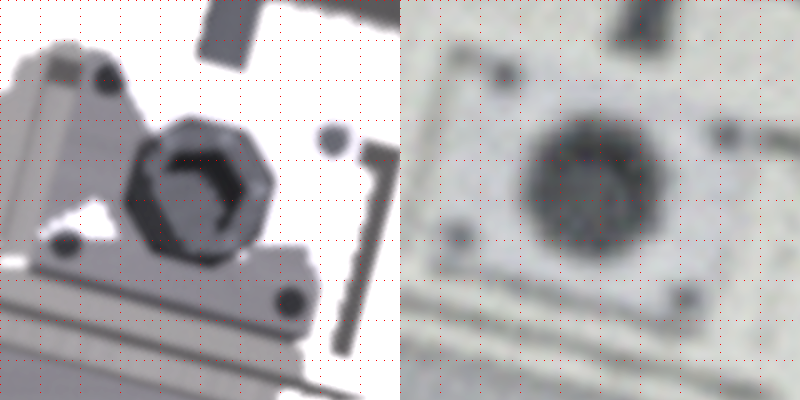

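The rectified views agree. The spindle centre is at about (0.490, 0.022), with 1.3 mm between the wrist and top views, and the screw pattern is centred on it. A hex corner points along −y, so the key's yaw must be about 0 mod 60°. Next is a close wrist view of the key head.

Call:
{"api": "send_rows", "payload": {
  "rows": [
    [14.5,-38,0,0,0,0],
    [14.5,-38,0,0,0,0],
    [14.5,-38,0,0,0,0],
    [14.5,-38,0,0,0,0],
    [14.5,-38,0,0,0,0],
    [14.5,-38,0,0,0,0],
    [14.5,-38,0,0,0,0],
    [14.5,-38,0,0,0,0]
  ]
}}

```text
time: 2.15
tool_pos: [0.5625, -0.2838, 0.2864]
ee_rot: [3.141, -0.001, 2.059]
wrist_force: [0.9, 0.5, 0.5]
width: 0.094
finger_force: 0.0
```

Call:
{"api": "send_rows", "payload": {
  "rows": [
    [0,0,0,0,0,0],
    [0,0,0,0,0,0]
  ]
}}

```text
time: 2.32
tool_pos: [0.562, -0.2841, 0.2839]
ee_rot: [-3.14, -0.004, 2.055]
wrist_force: [-0.3, 0.8, 0.8]
width: 0.0937
finger_force: 0.0
```

```bash
cat >> h.py <<'E'
def rect(m,im,c,z,half,mm,fish):
    n=int(2*half/mm); X,Y=np.meshgrid(c[1]+half/1e3-np.arange(n)*mm/1e3,c[0]+half/1e3-np.arange(n)*mm/1e3)
    P=np.stack([Y,X,np.full_like(X,z)],-1)@m['R'].T+m['t']
    rr=np.hypot(P[...,0],P[...,1]); k=np.arctan2(rr,P[...,2])/rr if fish else 1/P[...,2]
    return cv2.remap(im,(P[...,0]*k*m['f']+m['cx']).astype(np.float32),(P[...,1]*k*m['f']+m['cy']).astype(np.float32),cv2.INTER_CUBIC)
E
python3 - <<'E'
from h import *
o=sensors.get_obs(); m=cam('wrist'); im=optics.snapshot('wrist')[:,:,::-1]; cv2.imwrite('pics/w2.png',im)
print(o['time'],o['tool_pos'],o['ee_rot'],o['joint_positions'],proj(m,[.5426,-.2543,.121],1))
a=rect(m,im,(.5426,-.2543),.121,40,.2,1); b=rect(cam('top'),cv2.imread('pics/top0.png'),(.5426,-.2543),.121,40,.2,0)
for k in range(0,400,50):
    for q in (a,b): q[k,::8]=(0,0,255); q[::8,k]=(0,0,255)
cv2.imwrite('pics/rect2.png',np.hstack([a,b]))
E
```

```text
2.3167 [ 0.56202059 -0.28411705  0.2839153 ] [-3.13987886 -0.00426846  2.05528911] [-5.58405596e-01  2.69148629e-01  1.05551847e+00  6.91204748e-04
  1.82147615e+00 -1.04273210e+00] [275.74140372 167.21095624]
```

View pics/rect2.png

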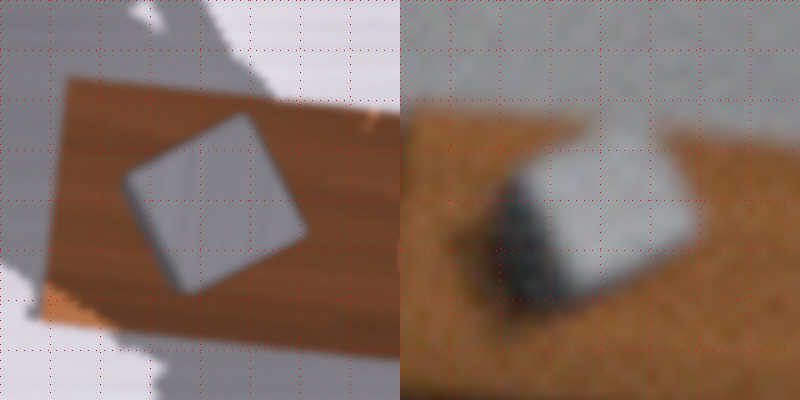

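The head's corners show a 27 mm square centred at (0.541, −0.257), turned 27.5°. The tool's y is already at 27.7°. I'll descend and grasp.

Call:
{"api": "send_rows", "payload": {
  "rows": [
    [-11,13,0,0,0,0],
    [-10,14,0,0,0,0],
    [0,0,-40,0,0,0],
    [0,0,-40,0,0,0],
    [0,0,-40,0,0,0],
    [0,0,-35,0,0,0],
    [0,0,-19,0,0,0],
    [0,0,0,0,0,0]
  ],
  "grip": 60
}}

```text
time: 3.03
tool_pos: [0.5374, -0.2528, 0.1074]
ee_rot: [-3.137, -0.009, 2.058]
wrist_force: [-0.6, 0.2, 0.0]
width: 0.0598
finger_force: 0.0
```

Call:
{"api": "send_rows", "payload": {
  "rows": [
    [0,0,0,0,0,0],
    [0,0,0,0,0,0],
    [0,0,0,0,0,0],
    [0,0,0,0,0,0],
    [0,0,0,0,0,0],
    [0,0,0,0,0,0]
  ],
  "grip": 10
}}

```text
time: 3.53
tool_pos: [0.5413, -0.2581, 0.1144]
ee_rot: [3.14, 0.003, 2.055]
wrist_force: [0.2, 0.4, 3.9]
width: 0.0278
finger_force: 30.0
```

Call:
{"api": "send_rows", "payload": {
  "rows": [
    [0,0,30,0,0,0],
    [0,0,32,0,0,0],
    [0,0,28,0,0,0],
    [-6,35,0,0,0,0.1],
    [-6,35,0,0,0,0.1],
    [-6,35,0,0,0,0.1],
    [-6,35,0,0,0,0.1],
    [-6,35,0,0,0,0.1]
  ]
}}

```text
time: 4.2
tool_pos: [0.5092, -0.0812, 0.201]
ee_rot: [-3.141, -0.003, 2.559]
wrist_force: [1.1, 0.4, -4.5]
width: 0.0279
finger_force: 30.0
```

Call:
{"api": "send_rows", "payload": {
  "rows": [
    [-7,35,0,0,0,0.1],
    [-7,35,0,0,0,0.1],
    [-7,34,0,0,0,0.1],
    [0,0,0,0,0,0.1],
    [0,0,0,0,0,0.1],
    [0,0,0,0,0,0.09],
    [0,0,0,0,0,0],
    [0,0,0,0,0,0]
  ]
}}

```text
time: 4.87
tool_pos: [0.4889, 0.0214, 0.2015]
ee_rot: [3.141, -0.002, -3.141]
wrist_force: [0.4, -0.3, -4.4]
width: 0.0276
finger_force: 30.0
```

```bash
python3 - <<'E'
from h import *
o=sensors.get_obs(); m=cam('wrist'); im=optics.snapshot('wrist')[:,:,::-1]; cv2.imwrite('pics/w3.png',im)
s=optics.snapshot('scene')[:,:,::-1]
print({k:np.round(o[k],4) for k in ('time','tool_pos','ee_rot','joint_positions','wrist_force','wrist_torque')})
u,v=proj(cam('scene'),o['tool_pos']-[0,0,.06]).astype(int); c=cv2.resize(s[v-50:v+50,u-40:u+40],None,fx=4,fy=4,interpolation=cv2.INTER_CUBIC)
cv2.imwrite('pics/s3.png',np.hstack([cv2.resize(im[100:350,140:420],(448,400)),c]))
E
```

```text
{'time': np.float64(4.8667), 'tool_pos': array([0.4889, 0.0214, 0.2015]), 'ee_rot': array([ 3.1413e+00, -2.2000e-03, -3.1408e+00]), 'joint_positions': array([-7.2300e-02, -3.9200e-02,  1.5572e+00,  1.0000e-04,  1.6259e+00,
       -1.6438e+00]), 'wrist_force': array([ 0.4293, -0.2786, -4.444 ]), 'wrist_torque': array([0.0463, 0.0578, 0.0168])}
```

View pics/s3.png

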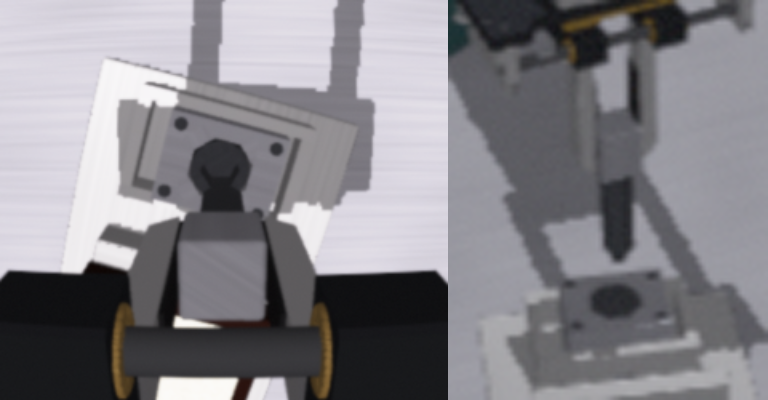

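The wrist view shows the key upright between the fingers with its tip over the spindle. The scene crop agrees. I'll go down to just above the top, then creep.

Call:
{"api": "send_rows", "payload": {
  "rows": [
    [1,0.5,-12,0,0,0],
    [0,0,-12,0,0,0],
    [0,0,-10,0,0,0],
    [0,0,0,0,0,0],
    [0,0,0,0,0,0]
  ]
}}

```text
time: 5.38
tool_pos: [0.4894, 0.0219, 0.1666]
ee_rot: [3.141, -0.004, -3.139]
wrist_force: [0.4, -0.1, -5.2]
width: 0.0275
finger_force: 30.0
```

Call:
{"api": "send_rows", "payload": {
  "rows": [
    [0,0,-2,0,0,0],
    [0,0,-2,0,0,0],
    [0,0,-2,0,0,0],
    [0,0,-2,0,0,0],
    [0,0,-2,0,0,0],
    [0,0,0,0,0,0]
  ]
}}

```text
time: 5.88
tool_pos: [0.4908, 0.0219, 0.1591]
ee_rot: [3.142, 0.001, -3.138]
wrist_force: [0.3, 0.6, -2.5]
width: 0.0282
finger_force: 30.0
```

Call:
{"api": "send_rows", "payload": {
  "rows": [
    [0,0,0,0,0,0],
    [0,0,0,0,0,0]
  ]
}}

```text
time: 6.05
tool_pos: [0.4908, 0.0219, 0.1591]
ee_rot: [3.142, 0.001, -3.138]
wrist_force: [-1.2, -0.8, -1.3]
width: 0.028
finger_force: 30.0
```

Call:
{"api": "send_rows", "payload": {
  "rows": [
    [0,0,-1,0,0,0],
    [0,0,-1,0,0,0],
    [0,0,0,0,0,0]
  ]
}}

```text
time: 6.3
tool_pos: [0.4913, 0.0218, 0.1589]
ee_rot: [-3.141, 0.003, -3.138]
wrist_force: [-2.2, 0.4, 4.9]
width: 0.0278
finger_force: 30.0
```

Contact came at a tip height of about 0.055, so the nose is on the rim rather than in the socket. I'll compare nose and socket in rectified views of this plane.

```bash
python3 - <<'E'
from h import *
m=cam('wrist'); im=optics.snapshot('wrist')[:,:,::-1]
s=optics.snapshot('scene')[:,:,::-1]; c=(.490,.022)
a=rect(m,im,c,.055,30,.15,1); b=rect(cam('scene'),s,c,.055,30,.15,0)
q=np.hstack([a,b]); q=np.clip(255*(q/255.)**.5,0,255).astype(np.uint8)
for k in (100,200,300): q[k,::10]=(0,0,255)
for k in (100,200,300,500,600,700): q[::10,k]=(0,0,255)
cv2.imwrite('pics/c1.png',q); print(sensors.get_obs()['wrist_force'],sensors.get_obs()['tool_pos'])
E
```

```text
[-3.09923766  0.05987724  5.80641796] [0.49136075 0.02183363 0.15892159]
```

View pics/c1.png

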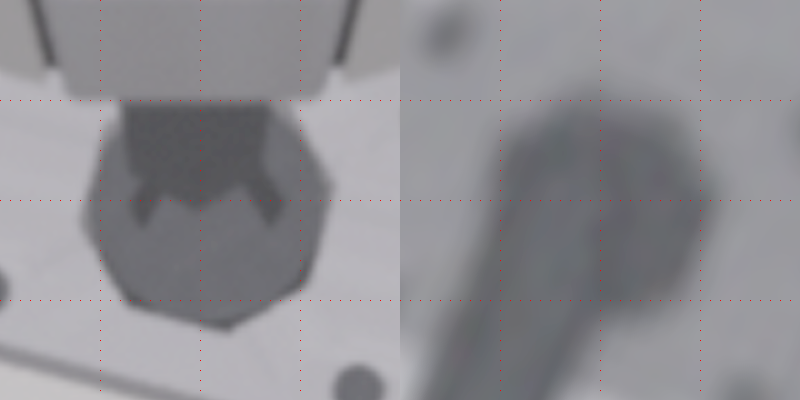

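In the wrist view the spindle centre is at (208,208), while the nose bottom is centred near (197,170). That puts the nose about 5.5 mm toward +x and 1.5 mm toward +y, on the rim, which agrees with the contact height. I'll lift, shift and feel again.

Call:
{"api": "send_rows", "payload": {
  "rows": [
    [0,0,4,0,0,0],
    [-3,-1,2,0,0,0],
    [-3,-1,0,0,0,0],
    [0,0,0,0,0,0],
    [0,0,0,0,0,0]
  ]
}}

```text
time: 6.82
tool_pos: [0.4839, 0.0198, 0.1617]
ee_rot: [3.141, -0.001, -3.139]
wrist_force: [0.7, -0.1, -4.4]
width: 0.0281
finger_force: 30.0
```

Call:
{"api": "send_rows", "payload": {
  "rows": [
    [0,0,-2,0,0,0],
    [0,0,-2,0,0,0],
    [0,0,-2,0,0,0],
    [0,0,-1,0,0,0],
    [0,0,0,0,0,0],
    [0,0,0,0,0,0]
  ]
}}

```text
time: 7.32
tool_pos: [0.4844, 0.0199, 0.1553]
ee_rot: [3.141, -0.0, -3.138]
wrist_force: [-0.8, 0.4, -3.8]
width: 0.0279
finger_force: 30.0
```

Now 4 mm below the rim height with no contact force, so the nose is in the socket. I'll continue.

Call:
{"api": "send_rows", "payload": {
  "rows": [
    [0,0,-1.5,0,0,0],
    [0,0,-1.5,0,0,0],
    [0,0,-1,0,0,0],
    [0,0,0,0,0,0],
    [0,0,0,0,0,0]
  ]
}}

```text
time: 7.73
tool_pos: [0.4844, 0.0199, 0.1514]
ee_rot: [3.141, -0.0, -3.138]
wrist_force: [-0.2, -0.2, -3.4]
width: 0.0279
finger_force: 30.0
```

Call:
{"api": "send_rows", "payload": {
  "rows": [
    [0,0,-1,0,0,0],
    [0,0,-1,0,0,0],
    [0,0,0,0,0,0],
    [0,0,0,0,0,0]
  ]
}}

```text
time: 8.07
tool_pos: [0.4844, 0.0199, 0.1496]
ee_rot: [3.141, -0.0, -3.138]
wrist_force: [-0.1, 0.4, -3.9]
width: 0.0279
finger_force: 30.0
```

Call:
{"api": "send_rows", "payload": {
  "rows": [
    [0,0,-1,0,0,0],
    [0,0,-1,0,0,0],
    [0,0,-1,0,0,0],
    [0,0,0,0,0,0],
    [0,0,0,0,0,0]
  ]
}}

```text
time: 8.48
tool_pos: [0.4844, 0.0199, 0.1465]
ee_rot: [3.141, -0.0, -3.138]
wrist_force: [-1.4, 0.7, -1.8]
width: 0.0277
finger_force: 30.0
```

Call:
{"api": "send_rows", "payload": {
  "rows": [
    [0,0,-1,0,0,0],
    [0,0,-1,0,0,0],
    [0,0,-1,0,0,0],
    [0,0,-1,0,0,0],
    [0,0,0,0,0,0],
    [0,0,0,0,0,0]
  ]
}}

```text
time: 8.98
tool_pos: [0.4845, 0.0199, 0.143]
ee_rot: [3.141, 0.0, -3.138]
wrist_force: [-3.3, 0.4, 5.1]
width: 0.0277
finger_force: 30.0
```

The reaction suggests the key sits in the hand about 0.035 rad off vertical, with its tip toward +x. I'll straighten the tool and continue.

Call:
{"api": "send_rows", "payload": {
  "rows": [
    [1.2,0,0,0,0.012,0],
    [1.2,0,0,0,0.012,0],
    [1.2,0,0,0,0.012,0],
    [0,0,0,0,0,0],
    [0,0,0,0,0,0]
  ]
}}

```text
time: 9.4
tool_pos: [0.4882, 0.0199, 0.1424]
ee_rot: [3.141, -0.037, -3.138]
wrist_force: [-3.9, 0.6, 5.3]
width: 0.0279
finger_force: 30.0
```

Call:
{"api": "send_rows", "payload": {
  "rows": [
    [0,0,-1,0,0,0],
    [0,0,-1,0,0,0],
    [0,0,-1,0,0,0],
    [0,0,0,0,0,0],
    [0,0,0,0,0,0]
  ]
}}

```text
time: 9.82
tool_pos: [0.4881, 0.0199, 0.14]
ee_rot: [3.141, -0.036, -3.138]
wrist_force: [-3.9, 1.0, 6.8]
width: 0.0275
finger_force: 30.0
```

Call:
{"api": "send_rows", "payload": {
  "rows": [
    [-1,0,-1,0,0,0],
    [0,0,-1,0,0,0],
    [0,0,-1,0,0,0],
    [0,0,-1,0,0,0],
    [0,0,0,0,0,0],
    [0,0,0,0,0,0]
  ]
}}

```text
time: 10.32
tool_pos: [0.4878, 0.0199, 0.1373]
ee_rot: [3.141, -0.033, -3.138]
wrist_force: [-3.8, 0.5, 10.5]
width: 0.0279
finger_force: 30.0
```

Call:
{"api": "send_rows", "payload": {
  "rows": [
    [0,0,-1,0,0,0],
    [0,0,-1,0,0,0],
    [0,0,0,0,0,0],
    [0,0,0,0,0,0]
  ]
}}

```text
time: 10.65
tool_pos: [0.4878, 0.0199, 0.1359]
ee_rot: [3.141, -0.033, -3.138]
wrist_force: [-5.5, 0.8, 12.6]
width: 0.0277
finger_force: 30.0
```

Call:
{"api": "send_rows", "payload": {
  "rows": [
    [0,0,0,0,0,0],
    [0,0,0,0,0,0],
    [0,0,0,0,0,0],
    [0,0,0,0,-0.018,0],
    [0,0,0,0,-0.018,0],
    [0,0,0,0,0,0],
    [0,0,0,0,0,0]
  ],
  "grip": 50
}}

```text
time: 11.23
tool_pos: [0.4868, 0.0199, 0.1334]
ee_rot: [3.142, 0.0, -3.138]
wrist_force: [-0.4, 0.7, 0.7]
width: 0.0502
finger_force: 0.0
```

```bash
python3 - <<'E'
from h import *
o=sensors.get_obs(); m=cam('wrist'); im=optics.snapshot('wrist')[:,:,::-1]; cv2.imwrite('pics/w4.png',im)
s=optics.snapshot('scene')[:,:,::-1]; print(o['tool_pos'],o['ee_rot'],o['wrist_force'],o['joint_positions'])
c=(.489,.021); a=rect(m,im,c,.140,35,.175,1); b=rect(cam('scene'),s,c,.140,35,.175,0)
q=np.hstack([a,b]); q=np.clip(255*(q/255.)**.6,0,255).astype(np.uint8)
for k in (100,200,300): q[k,::10]=(0,0,255)
for k in (100,200,300,500,600,700): q[::10,k]=(0,0,255)
cv2.imwrite('pics/c2.png',q)
E
```

```text
[0.48679497 0.01988066 0.1333519 ] [ 3.14154401e+00  3.21198169e-04 -3.13840438e+00] [-0.39073656  0.68832553  0.72112254] [-7.56692341e-02 -1.27088580e-02  1.66811406e+00  7.40594541e-05
  1.48587109e+00 -1.64966012e+00]
```

View pics/c2.png

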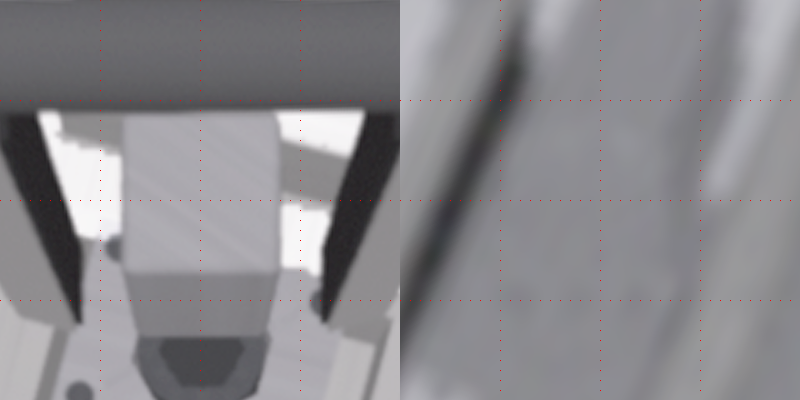

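The head is released, upright and centred at about (0.490, 0.021), and its top appears at seated height. I'll regrasp lower and press lightly to confirm it is on the floor.

Call:
{"api": "send_rows", "payload": {
  "rows": [
    [2,1,-3,0,0,0],
    [0,0,-2,0,0,0],
    [0,0,0,0,0,0],
    [0,0,0,0,0,0]
  ]
}}

```text
time: 11.67
tool_pos: [0.489, 0.0209, 0.1281]
ee_rot: [3.141, -0.001, -3.138]
wrist_force: [-0.5, -0.1, 0.4]
width: 0.0498
finger_force: 0.0
```

Call:
{"api": "send_rows", "payload": {
  "rows": [
    [0,0,0,0,0,0],
    [0,0,0,0,0,0],
    [0,0,0,0,0,0],
    [0,0,0,0,0,0],
    [0,0,0,0,0,0]
  ],
  "grip": 10
}}

```text
time: 12.08
tool_pos: [0.4892, 0.0204, 0.1286]
ee_rot: [-3.14, 0.0, -3.139]
wrist_force: [-0.1, -2.0, 0.5]
width: 0.0281
finger_force: 30.0
```

Call:
{"api": "send_rows", "payload": {
  "rows": [
    [0,0,-1,0,0,0],
    [0,0,-1,0,0,0],
    [0,0,-1,0,0,0],
    [0,0,0,0,0,0],
    [0,0,0,0,0,0]
  ]
}}

```text
time: 12.5
tool_pos: [0.4894, 0.0203, 0.1285]
ee_rot: [-3.14, 0.002, -3.139]
wrist_force: [-3.4, -2.0, 11.7]
width: 0.0275
finger_force: 30.0
```

The key holds firm on the floor, so it is fully home. Backing the load off and turning clockwise.

Call:
{"api": "send_rows", "payload": {
  "rows": [
    [0,0,2.5,0,0,0],
    [0,0,0,0,0,-0.06],
    [0,0,0,0,0,-0.1],
    [0,0,0,0,0,-0.1],
    [0,0,0,0,0,-0.1],
    [0,0,0,0,0,-0.1],
    [0,0,0,0,0,-0.1],
    [0,0,0,0,0,-0.1]
  ]
}}

```text
time: 13.17
tool_pos: [0.4892, 0.0208, 0.1266]
ee_rot: [-3.142, -0.0, 2.48]
wrist_force: [1.9, -1.2, -4.5]
width: 0.028
finger_force: 30.0
```

```bash
python3 -c "
from h import *
o=sensors.get_obs(); print(o['tool_pos'],o['ee_rot'],o['wrist_force'],o['wrist_torque'],o['joint_positions'])"
```

```text
[0.48922277 0.02078497 0.12660608] [-3.14158878e+00 -9.19664648e-06  2.47981810e+00] [ 1.92862763 -1.1709684  -4.45089949] [-0.40012107 -0.63432157 -0.06291784] [-7.33894993e-02 -2.42973197e-03  1.67171576e+00  1.89536933e-06
  1.47231642e+00 -9.82411457e-01]
```

Call:
{"api": "send_rows", "payload": {
  "rows": [
    [0,0,0,0,0,-0.1],
    [0,0,0,0,0,-0.1],
    [0,0,0,0,0,-0.1],
    [0,0,0,0,0,-0.1],
    [0,0,0,0,0,-0.1],
    [0,0,0,0,0,-0.1],
    [0,0,0,0,0,-0.1],
    [0,0,0,0,0,0]
  ]
}}

```text
time: 13.83
tool_pos: [0.4898, 0.0209, 0.1268]
ee_rot: [3.14, 0.0, 1.783]
wrist_force: [4.0, -1.0, -7.4]
width: 0.0281
finger_force: 30.0
```

```bash
python3 -c "
from h import *
o=sensors.get_obs(); print(o['tool_pos'],o['ee_rot'],o['wrist_force'],o['wrist_torque'],o['joint_positions'])
m=cam('top'); im=optics.snapshot('top')[:,:,::-1]; cv2.imwrite('pics/t5.png',im); cv2.imwrite('pics/w5.png',optics.snapshot('wrist')[:,:,::-1])"
```

```text
[0.48984858 0.02092847 0.12677174] [3.13999995e+00 1.97385005e-04 1.78345645e+00] [ 4.04238373 -0.98797138 -7.37598649] [-0.29517446 -1.09548382  0.06302353] [-7.31738041e-02 -2.30417335e-03  1.67125152e+00  2.60996427e-04
  1.47106157e+00 -2.85859862e-01]
```

Call:
{"api": "send_rows", "payload": {
  "rows": [
    [0,0,0,0,0,-0.1],
    [0,0,0,0,0,-0.1],
    [0,0,0,0,0,-0.1],
    [0,0,0,0,0,-0.1],
    [0,0,0,0,0,-0.1],
    [0,0,0,0,0,-0.1],
    [0,0,0,0,0,-0.1]
  ]
}}

```text
time: 14.52
tool_pos: [0.4902, 0.0207, 0.1269]
ee_rot: [3.139, -0.001, 1.083]
wrist_force: [6.5, -0.5, -8.6]
width: 0.028
finger_force: 30.0
```

```bash
python3 -c "
from h import *
o=sensors.get_obs(); print(o['tool_pos'],o['ee_rot'],o['wrist_force'],o['wrist_torque'],o['joint_torque'],o['joint_positions'])"
```

```text
[0.49018733 0.02074195 0.12693219] [ 3.13921092e+00 -8.99811295e-04  1.08293322e+00] [ 6.48334298 -0.53556406 -8.58463301] [-0.38373646 -1.56681947  0.24911188] [  0.48335547 -32.96666622 -30.1427722    0.44963974   2.58176789
  -0.70866918] [-7.32403396e-02 -2.33390271e-03  1.67095340e+00 -1.36588258e-04
  1.47043075e+00  4.14637348e-01]
```

Call:
{"api": "send_rows", "payload": {
  "rows": [
    [1,0,0,0,0,-0.08],
    [0.5,0,-0.5,0,0,-0.08],
    [0,0,0,0,0,-0.08],
    [0,0,0,0,0,-0.08]
  ]
}}

```text
time: 14.85
tool_pos: [0.4907, 0.0206, 0.1269]
ee_rot: [3.141, 0.0, 0.764]
wrist_force: [2.7, -2.0, -6.0]
width: 0.0277
finger_force: 30.0
```

```bash
python3 -c "
from h import *
o=sensors.get_obs(); print(o['ee_rot'],o['wrist_force'],o['wrist_torque'],o['joint_torque'][5],o['joint_positions'][5])"
```

```text
[3.14114777e+00 4.71638504e-04 7.63971690e-01] [ 2.65965659 -2.02065174 -6.04532353] [-0.44552058 -0.69543625  0.27842092] -0.5185166001319885 0.7338734623027939
```

Call:
{"api": "send_rows", "payload": {
  "rows": [
    [0,0,0,0,0,-0.08],
    [0,0,0,0,0,-0.08],
    [0,0,0,0,0,-0.08],
    [0,0,0,0,0,-0.08]
  ]
}}

```text
time: 15.18
tool_pos: [0.4908, 0.0205, 0.1269]
ee_rot: [3.14, 0.0, 0.444]
wrist_force: [3.4, -1.8, -5.3]
width: 0.0276
finger_force: 30.0
```

```bash
python3 -c "
from h import *
o=sensors.get_obs(); print(o['ee_rot'],o['wrist_force'],o['wrist_torque'],o['joint_torque'][5],o['joint_positions'][5])"
```

```text
[3.14048537e+00 2.71742030e-04 4.43860073e-01] [ 3.40160089 -1.75855348 -5.26224924] [-0.54309076 -0.65758508  0.26102232] -0.5182678811252117 1.05393358122924
```

Call:
{"api": "send_rows", "payload": {
  "rows": [
    [0,0,0,0,0,-0.08],
    [0,0,0,0,0,-0.08],
    [0,0,0,0,0,-0.08]
  ]
}}

```text
time: 15.43
tool_pos: [0.4908, 0.0203, 0.1269]
ee_rot: [3.14, 0.0, 0.204]
wrist_force: [3.3, -2.3, -5.3]
width: 0.0279
finger_force: 30.0
```

```bash
python3 -c "
from h import *
o=sensors.get_obs(); print(o['ee_rot'],o['wrist_force'],o['wrist_torque'],o['joint_torque'][5],o['joint_positions'][5])"
```

```text
[3.14009662e+00 1.03006788e-05 2.03806247e-01] [ 3.29025095 -2.32902337 -5.34775441] [-0.64171947 -0.6734769   0.26998462] -0.5185487307608128 1.2939474113293394
```

Call:
{"api": "send_rows", "payload": {
  "rows": [
    [0,0,0,0,0,-0.08],
    [0,0,0,0,0,-0.08],
    [0,0,0,0,0,-0.08]
  ]
}}

```text
time: 15.68
tool_pos: [0.4908, 0.0201, 0.1269]
ee_rot: [3.14, -0.0, -0.036]
wrist_force: [3.4, -3.7, -6.4]
width: 0.0277
finger_force: 30.0
```

```bash
python3 -c "
from h import *
o=sensors.get_obs(); print(o['ee_rot'],o['wrist_force'],o['wrist_torque'],o['joint_torque'][5],o['joint_positions'][5])"
```

```text
[ 3.13978876e+00 -3.16824285e-04 -3.62446427e-02] [ 3.36602074 -3.67486971 -6.43791597] [-0.67760681 -0.7022348   0.27754792] -0.5189038999378681 1.5339348209582164
```

Call:
{"api": "send_rows", "payload": {
  "rows": [
    [0,0,0,0,0,-0.08],
    [0,0,0,0,0,-0.08],
    [0,0,0,0,0,-0.06]
  ]
}}

```text
time: 15.93
tool_pos: [0.4907, 0.02, 0.1269]
ee_rot: [3.14, -0.001, -0.256]
wrist_force: [3.4, -2.8, -5.6]
width: 0.028
finger_force: 30.0
```

```bash
python3 -c "
from h import *
o=sensors.get_obs(); print(o['ee_rot'],o['wrist_force'],o['wrist_torque'],o['joint_torque'][5],o['joint_positions'][5])"
```

```text
[ 3.13960999e+00 -5.99625299e-04 -2.55900172e-01] [ 3.35463269 -2.83925066 -5.64408336] [-0.63602818 -0.64316489  0.28779899] -0.14087263494729996 1.753560216663495
```

Call:
{"api": "send_rows", "payload": {
  "rows": [
    [0,0,0,0,0,-0.08],
    [0,0,0,0,0,-0.08],
    [0,0,0,0,0,-0.08]
  ]
}}

```text
time: 16.18
tool_pos: [0.4907, 0.0199, 0.127]
ee_rot: [3.139, -0.001, -0.497]
wrist_force: [3.4, -3.1, -5.0]
width: 0.0278
finger_force: 30.0
```

```bash
python3 -c "
from h import *
o=sensors.get_obs(); print(o['ee_rot'],o['wrist_force'],o['wrist_torque'],o['joint_torque'][5],o['joint_positions'][5])
cv2.imwrite('pics/w6.png',optics.snapshot('wrist')[:,:,::-1]); s=optics.snapshot('scene')[:,:,::-1]; cv2.imwrite('pics/s6.png',s)
a,b=[cv2.resize(i[195:295,230:325],None,fx=4,fy=4,interpolation=cv2.INTER_CUBIC) for i in (cv2.imread('pics/scene0.png'),s)]
cv2.imwrite('pics/cmp.png',np.hstack([a,b]))"
```

```text
[ 3.13943271e+00 -1.09236266e-03 -4.96568369e-01] [ 3.41013955 -3.10995688 -4.95460516] [-0.76850736 -0.61207074  0.06801134] -0.6748879328370094 1.994149265412453
```

View pics/cmp.png

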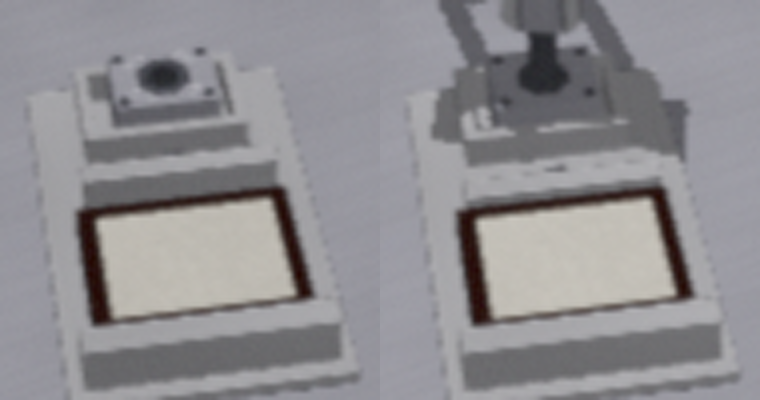

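The scene comparison shows the jaw has moved most of the way, leaving only a thin strip before the lid edge. I'll keep turning.

Call:
{"api": "send_rows", "payload": {
  "rows": [
    [0,0,0,0,0,-0.06],
    [0,0,0,0,0,-0.06]
  ]
}}

```text
time: 16.45
tool_pos: [0.4906, 0.0198, 0.1271]
ee_rot: [3.14, -0.001, -0.615]
wrist_force: [3.2, -5.0, -5.6]
width: 0.0279
finger_force: 30.0
```

```bash
python3 -c "
from h import *
o=sensors.get_obs(); print(o['ee_rot'],o['wrist_force'],o['wrist_torque'],o['joint_torque'][5],o['joint_positions'][5])"
```

```text
[ 3.13958660e+00 -1.17968909e-03 -6.14555046e-01] [ 3.20905335 -4.96424412 -5.64763059] [-1.02688949 -0.64261323 -0.06123692] -0.6522327661514282 2.1120080592125214
```

Call:
{"api": "send_rows", "payload": {
  "rows": [
    [0,0,0,0,0,-0.06],
    [0,0,0,0,0,-0.06]
  ]
}}

```text
time: 16.62
tool_pos: [0.4905, 0.0198, 0.1272]
ee_rot: [3.14, -0.001, -0.735]
wrist_force: [2.6, -3.1, -5.1]
width: 0.028
finger_force: 30.0
```

```bash
python3 -c "
from h import *
o=sensors.get_obs(); print(o['ee_rot'],o['wrist_force'],o['wrist_torque'],o['joint_torque'][5],o['joint_positions'][5])"
```

```text
[ 3.13963645e+00 -1.26756325e-03 -7.34666675e-01] [ 2.63874425 -3.13483678 -5.07418886] [-0.90534829 -0.44124618 -0.01690726] -0.6016465276479721 2.2321326879825047
```

```bash
cat > prof.py <<'E'
from h import *
def prof(m,im,fish,z,y0,y1):
    xs=np.arange(25,80,1.); ys=np.arange(y0,y1,1.); a=-.225
    out=[]
    for x in xs:
        v=[]
        for y in ys:
            u=proj(m,[.489+(x*np.cos(a)-y*np.sin(a))/1e3,.021+(x*np.sin(a)+y*np.cos(a))/1e3,z],fish)
            if 0<=u[0]<559 and 0<=u[1]<419: v.append(cv2.getRectSubPix(im,(1,1),(float(u[0]),float(u[1])))[0,0])
        out.append(np.mean(v) if v else -1)
    return np.array(out).round().astype(int)
E
python3 - <<'E'
from prof import *
o=sensors.get_obs(); print(o['wrist_force'],o['wrist_torque'],o['joint_torque'][5])
mw=cam('wrist'); w=optics.snapshot('wrist')[:,:,::-1].copy(); cv2.imwrite('pics/w7.png',w)
s=optics.snapshot('scene')[:,:,::-1].copy(); cv2.imwrite('pics/s7.png',s)
G=lambda i:cv2.cvtColor(i,cv2.COLOR_BGR2GRAY)
for band in ((-42,-25),(25,42)):
    print('band',band,'x=25..79')
    print('s0',*prof(cam('scene'),G(cv2.imread('pics/scene0.png')),0,.04,*band))
    print('s6',*prof(cam('scene'),G(cv2.imread('pics/s6.png')),0,.04,*band))
    print('s7',*prof(cam('scene'),G(s),0,.04,*band))
    print('w7',*prof(mw,G(w),1,.04,*band))
w1=__import__('pickle').load(open('w1.pkl','rb'))
print('w1',*prof(w1,G(cv2.imread('pics/w1.png')),1,.04,-42,-25)); print('t0',*prof(cam('top'),G(cv2.imread('pics/top0.png')),0,.04,25,42))
print('t5',*prof(cam('top'),G(cv2.imread('pics/t5.png')),0,.04,25,42))
E
```

```text
[ 2.63874425 -3.13483678 -5.07418886] [-0.90534829 -0.44124618 -0.01690726] -0.6016465276479721
band (-42, -25) x=25..79
s0 121 127 134 142 149 154 157 156 155 151 144 135 127 119 113 110 107 106 105 105 105 105 104 104 104 104 104 104 105 107 111 114 119 126 134 142 150 156 159 160 161 161 162 162 161 160 159 158 154 148 139 129 120 113 109
s6 116 121 127 134 141 146 149 152 152 151 146 138 130 123 118 114 111 110 109 109 109 109 108 108 108 108 108 108 108 109 110 111 114 117 122 127 134 142 150 157 162 165 166 167 167 167 167 166 166 165 166 166 167 167 167
s7 114 121 129 138 145 149 151 152 153 151 146 137 130 123 118 114 112 110 110 109 109 109 108 108 108 108 108 108 109 109 110 111 113 117 121 127 134 141 150 157 162 165 166 167 167 167 166 166 165 165 166 167 168 168 167
w7 136 125 152 194 207 210 212 216 224 226 201 127 113 179 218 225 225 226 225 225 225 225 225 225 225 225 225 225 225 225 225 225 225 225 225 225 225 225 225 225 225 225 225 225 225 225 225 225 225 225 225 224 215 178 119
band (25, 42) x=25..79
s0 116 119 123 129 135 141 147 152 156 158 157 153 147 140 132 1
[... 719 characters left out ...]
21 221 221 221 221 221 221 220 220 220 220 220 220 220 220 220 220 220 220 220 220 220 220 220 218
w1 140 151 170 191 208 218 224 229 232 232 232 232 232 232 232 232 232 232 232 232 232 232 231 232 231 232 231 231 227 215 190 156 122 96 81 76 75 75 75 75 77 83 103 140 179 208 222 227 228 229 230 229 228 226 223
t0 128 126 128 133 139 148 157 163 169 173 175 176 175 174 173 171 171 170 169 169 169 169 169 169 169 169 168 168 169 169 169 169 169 169 167 164 157 149 137 123 108 98 94 96 106 120 136 151 162 171 176 178 179 179 177
t5 39 39 40 42 45 47 48 50 52 54 55 56 56 57 58 58 59 60 61 62 62 62 62 63 64 65 65 65 65 66 66 67 67 68 69 70 70 70 70 71 71 72 73 73 73 74 75 76 77 78 79 81 82 84 85
```

```bash
sed -i 's/arange(25,80,1.)/arange(66,116,1.)/' prof.py && python3 - <<'E'
from prof import *
G=lambda i:cv2.cvtColor(cv2.imread('pics/%s.png'%i),cv2.COLOR_BGR2GRAY)
for band in ((-42,-30),(-10,10)):
    print(band,'x=66..115')
    for n in ('scene0','s6','s7'): print(n,*prof(cam('scene'),G(n),0,.04,*band))
    print('w7',*prof(cam('wrist'),G('w7'),1,.04,*band))
E
```

```text
(-42, -30) x=66..115
scene0 161 161 162 161 160 158 156 152 145 137 128 120 114 109 106 104 104 103 102 102 102 102 102 103 103 103 103 102 101 99 95 90 82 72 60 49 40 39 42 47 60 79 98 118 136 153 169 180 184 185
s6 166 167 167 167 167 167 167 166 166 166 167 167 167 166 166 166 166 166 166 165 164 163 159 153 147 137 128 120 113 107 101 94 86 75 62 50 42 41 45 51 64 82 102 122 141 158 174 185 189 191
s7 165 166 167 167 167 167 167 166 166 166 167 168 167 167 167 167 166 166 166 165 164 162 158 151 144 135 126 119 112 107 101 95 87 75 63 51 43 42 46 51 64 82 102 122 141 158 174 185 189 191
w7 226 226 226 226 226 226 226 225 226 226 225 214 174 116 75 92 157 212 232 234 235 237 238 238 236 234 233 232 233 234 225 178 84 40 44 45 45 45 45 44 44 44 44 54 138 228 243 244 244 244
(-10, 10) x=66..115
scene0 163 164 164 164 164 163 162 161 159 154 147 137 127 119 114 111 110 108 107 106 106 106 106 105 105 105 105 105 104 103 101 98 93 85 75 63 52 43 39 40 46 57 72 91 110 129 147 162 174 181
s6 160 162 162 159 155 151 146 142 140 141 146 154 161 166 168 169 170 170 170 170 169 168 167 165 161 154 144 133 124 117 112 106 100 91 80 67 56 47 43 43 49 60 76 95 114 134 152 167 179 186
s7 161 163 162 159 156 151 147 143 141 142 148 155 162 166 168 169 170 170 170 170 169 168 167 164 160 153 143 132 123 116 111 106 99 90 79 67 55 46 42 43 49 60 76 94 114 134 152 167 179 186
w7 144 144 144 144 145 145 145 145 146 146 146 146 145 133 106 79 79 132 194 226 233 234 235 237 239 238 235 233 232 232 232 229 205 127 50 36 39 39 38 38 38 37 37 37 39 86 196 241 244 244
```

```bash
sed -i 's/arange(66,116,1.)/arange(80,116,1.)/' prof.py && python3 - <<'E'
from prof import *
o=sensors.get_obs(); a=-.225; M=np.array([[np.cos(a),np.sin(a)],[-np.sin(a),np.cos(a)]])
for n in ('wrist','scene'):
    m=cam(n); c=-m['R'].T@m['t']; p=M@(c[:2]-[.489,.021]); print(n,'clamp xy',p.round(3),'z',c[2].round(3),'k at x=.09',((p[0]-.09)/(c[2]-.04)).round(2))
w=cv2.imread('pics/w7.png')
for y in (-35,0,20):
    print(y,[tuple(int(t) for t in w[int(v),int(u)]) for u,v in (proj(cam('wrist'),[.489+(x*np.cos(a)-y*np.sin(a))/1e3,.021+(x*np.sin(a)+y*np.cos(a))/1e3,.04],1) for x in range(74,116,2))])
E
```

```text
wrist clamp xy [ 0.061 -0.033] z 0.282 k at x=.09 -0.12
scene clamp xy [ 0.993 -0.168] z 0.972 k at x=.09 0.97
-35 [(228, 226, 228), (228, 226, 229), (179, 176, 179), (75, 73, 76), (202, 199, 203), (235, 233, 235), (237, 235, 237), (239, 237, 240), (236, 235, 237), (234, 232, 234), (234, 232, 235), (218, 216, 219), (61, 61, 71), (34, 39, 63), (33, 38, 63), (33, 38, 62), (33, 38, 62), (34, 38, 62), (193, 202, 208), (240, 244, 246), (237, 243, 246)]
0 [(101, 92, 93), (109, 101, 101), (102, 94, 94), (79, 73, 73), (131, 128, 131), (227, 224, 227), (234, 232, 235), (236, 234, 236), (239, 237, 239), (235, 233, 235), (233, 231, 233), (234, 231, 234), (158, 155, 160), (24, 27, 47), (27, 32, 56), (27, 31, 55), (26, 30, 54), (26, 31, 55), (38, 41, 62), (229, 232, 235), (240, 245, 246)]
20 [(224, 220, 224), (223, 220, 223), (224, 220, 224), (126, 123, 126), (72, 71, 72), (161, 157, 161), (233, 231, 234), (235, 234, 236), (239, 238, 240), (237, 235, 237), (232, 231, 233), (232, 230, 233), (226, 222, 226), (55, 55, 66), (24, 28, 51), (24, 28, 51), (23, 26, 50), (23, 27, 50), (22, 26, 49), (119, 127, 134), (237, 243, 246)]
```

```bash
python3 - <<'E'
from prof import *
import pickle
w1=pickle.load(open('w1.pkl','rb')); a=-.225; M=np.array([[np.cos(a),np.sin(a)],[-np.sin(a),np.cos(a)]])
G=lambda i:cv2.cvtColor(cv2.imread('pics/%s.png'%i),cv2.COLOR_BGR2GRAY)
for n,m,f in (('top0',cam('top'),0),('w1',w1,1),('w7',cam('wrist'),1)):
    c=-m['R'].T@m['t']; p=M@(c[:2]-[.489,.021]); print(n,'k',((p[0]-.09)/(c[2]-.04)).round(2))
    for b in ((-42,-36),(-10,0),(20,30)): print(b,*prof(m,G(n),f,.037,*b))
E
```

```text
top0 k -0.2
(-42, -36) 164 162 160 158 159 160 163 164 166 168 164 156 147 132 113 95 76 62 48 42 39 38 39 40 41 42 46 52 64 82 102 122 140 157 169 176
(-10, 0) 171 170 168 166 165 165 166 167 169 169 168 164 158 148 133 116 97 78 60 48 40 36 34 34 37 39 42 45 52 64 80 97 116 135 151 163
(20, 30) 176 174 171 169 167 165 164 163 164 165 166 165 161 156 147 134 117 99 80 62 47 38 36 36 37 38 39 41 45 52 62 77 94 112 130 147
w1 k -0.44
(-42, -36) 223 222 222 221 216 204 181 140 90 46 19 10 7 7 8 8 9 11 14 18 23 26 27 27 27 27 27 27 31 48 89 149 205 234 243 245
(-10, 0) 229 227 226 225 223 217 201 174 130 80 39 18 11 9 9 10 10 10 10 10 10 10 10 10 10 10 10 10 10 10 10 10 10 10 11 11
(20, 30) 234 232 230 228 227 226 223 214 196 161 111 62 28 12 8 8 8 8 9 11 15 22 28 33 37 40 42 45 47 49 51 57 76 110 151 182
w7 k -0.12
(-42, -36) 76 85 145 202 231 234 235 236 238 238 237 235 234 233 233 234 230 199 116 46 43 46 46 46 46 45 45 44 45 46 88 194 240 244 244 244
(-10, 0) 76 66 76 128 192 226 233 234 235 237 239 238 236 234 232 232 232 231 216 150 60 37 39 40 39 39 39 38 38 38 38 55 147 231 244 244
(20, 30) 198 147 95 76 115 180 219 231 233 234 236 238 238 235 233 232 231 231 231 221 172 78 33 33 33 34 33 33 33 33 32 32 48 134 224 242
```

Edges measured in the images put the jaw front at the lid edge, and it did not move between the last two scene pictures (91.5 to 91.3 mm). To confirm the stop, I'll regrasp at a turned-back angle and test the torque.

Call:
{"api": "send_rows", "payload": {
  "rows": [
    [0,0,0,0,0,0],
    [0,0,0,0,0,0],
    [0,0,0,0,0,0],
    [0,0,0,0,0,0]
  ],
  "grip": 60
}}

```text
time: 17.05
tool_pos: [0.4905, 0.0214, 0.128]
ee_rot: [-3.141, 0.001, -0.734]
wrist_force: [0.3, 0.9, -0.0]
width: 0.0511
finger_force: 0.0
```

```bash
python3 - <<'E'
from h import *
o=sensors.get_obs(); print(o['tool_pos'],o['ee_rot'],o['wrist_force'],o['wrist_torque'])
m=cam('wrist'); w=optics.snapshot('wrist')[:,:,::-1].copy(); cv2.imwrite('pics/w8.png',w)
r=rect(m,w,(.490,.021),.140,30,.2,1); g=cv2.cvtColor(r,cv2.COLOR_BGR2GRAY)
e=cv2.Canny(cv2.GaussianBlur(g,(5,5),0),20,60)
L=cv2.HoughLinesP(e,1,np.pi/360,30,minLineLength=45,maxLineGap=6)
for l in L[:,0] if L is not None else []:
    # image col=-y,row=-x
    d=np.array([-(l[3]-l[1]),-(l[2]-l[0])]); print(l,'world angle mod90 deg',round(np.degrees(np.arctan2(d[1],d[0]))%90,1),'len mm',round(np.hypot(*d)*.2,1))
E
```

```text
[0.49048373 0.02142936 0.12797839] [-3.14089039e+00  6.35501743e-04 -7.33672321e-01] [ 0.34511582  0.91719813 -0.02693779] [0.04777173 0.11741074 0.00176372]
[ 79 199 188 297] world angle mod90 deg 48.0 len mm 29.3
[ 35  49 132   6] world angle mod90 deg 23.9 len mm 21.2
[178 224 232 170] world angle mod90 deg 45.0 len mm 15.3
[  0 128 136 249] world angle mod90 deg 48.3 len mm 36.4
[ 63 141 148  56] world angle mod90 deg 45.0 len mm 24.0
[196  30 271 103] world angle mod90 deg 45.8 len mm 20.9
[153  61 247 151] world angle mod90 deg 46.2 len mm 26.0
[241 296 274 199] world angle mod90 deg 71.2 len mm 20.5
[  0 109  92  57] world angle mod90 deg 29.5 len mm 21.1
[198 297 241 198] world angle mod90 deg 66.5 len mm 21.6
[107  90 122  33] world angle mod90 deg 75.3 len mm 11.8
[274 197 292 143] world angle mod90 deg 71.6 len mm 11.4
[241 163 272 101] world angle mod90 deg 63.4 len mm 13.9
[135  67 181  34] world angle mod90 deg 35.7 len mm 11.3
[198 298 246 190] world angle mod90 deg 66.0 len mm 23.6
[242 196 285 147] world angle mod90 deg 48.7 len mm 13.0
[ 47  44 132   7] world angle mod90 deg 23.5 len mm 18.5
[ 30 154  79 197] world angle mod90 deg 48.7 len mm 13.0
```

Call:
{"api": "send_rows", "payload": {
  "rows": [
    [0,0,0,0,0,0.05],
    [0,0,0,0,0,0.12],
    [0,0,0,0,0,0.12],
    [0,0,0,0,0,0.12],
    [0,0,0,0,0,0.12],
    [0,0,0,0,0,0.12],
    [0,0,0,0,0,0.12],
    [0,0,0,0,0,0.12]
  ],
  "grip": 60
}}

```text
time: 17.77
tool_pos: [0.4905, 0.0212, 0.1277]
ee_rot: [-3.141, -0.0, 0.162]
wrist_force: [0.4, -0.4, -1.0]
width: 0.0599
finger_force: 0.0
```

Call:
{"api": "send_rows", "payload": {
  "rows": [
    [0,0,0,0,0,0.12],
    [0,0,0,0,0,0.12],
    [0,0,0,0,0,0.12],
    [0,0,0,0,0,0.12],
    [0,0,0,0,0,0.12],
    [0,0,0,0,0,0.05],
    [0,0,0,0,0,0],
    [0,0,0,0,0,0]
  ]
}}

```text
time: 18.43
tool_pos: [0.4906, 0.0211, 0.1277]
ee_rot: [-3.141, -0.0, 0.804]
wrist_force: [-0.1, 0.7, 0.7]
width: 0.06
finger_force: 0.0
```

Call:
{"api": "send_rows", "payload": {
  "rows": [
    [0,0,0,0,0,0],
    [0,0,0,0,0,0],
    [0,0,0,0,0,0],
    [0,0,0,0,0,0],
    [0,0,0,0,0,0]
  ],
  "grip": 10
}}

```text
time: 18.85
tool_pos: [0.4906, 0.0209, 0.1275]
ee_rot: [3.142, -0.0, 0.805]
wrist_force: [0.3, -0.1, -0.6]
width: 0.0299
finger_force: 0.0
```

Call:
{"api": "send_rows", "payload": {
  "rows": [
    [0,0,0,0,0,-0.08],
    [0,0,0,0,0,-0.08],
    [0,0,0,0,0,-0.08]
  ]
}}

```text
time: 19.1
tool_pos: [0.4906, 0.0208, 0.1275]
ee_rot: [3.141, -0.0, 0.561]
wrist_force: [0.2, 0.1, -0.2]
width: 0.0276
finger_force: 30.0
```

```bash
cat > st.py <<'E'
from h import *
o=sensors.get_obs(); print(round(o['time'],2),o['tool_pos'].round(4),'yaw',o['ee_rot'][2].round(3),'F',o['wrist_force'].round(1),'M',o['wrist_torque'].round(3),'w',o['width'].round(4),'q6',o['joint_positions'][5].round(2))
E
python3 st.py
```

```text
Traceback (most recent call last):
  File "st.py", line 2, in <module>
    o=sensors.get_obs(); print(round(o['time'],2),o['tool_pos'].round(4),'yaw',o['ee_rot'][2].round(3),'F',o['wrist_force'].round(1),'M',o['wrist_torque'].round(3),'w',o['width'].round(4),'q6',o['joint_positions'][5].round(2))
                                                                                                                                                                        ^^^^^^^^^^^^^^^^
AttributeError: 'float' object has no attribute 'round'
```

Call:
{"api": "send_rows", "payload": {
  "rows": [
    [0,0,0,0,0,-0.08],
    [0,0,0,0,0,-0.08]
  ]
}}

```text
time: 19.27
tool_pos: [0.4909, 0.0206, 0.1275]
ee_rot: [3.141, -0.0, 0.401]
wrist_force: [0.9, -0.8, -0.5]
width: 0.0278
finger_force: 30.0
```

```bash
python3 st.py
```

```text
Traceback (most recent call last):
  File "st.py", line 2, in <module>
    o=sensors.get_obs(); print(round(o['time'],2),o['tool_pos'].round(4),'yaw',o['ee_rot'][2].round(3),'F',o['wrist_force'].round(1),'M',o['wrist_torque'].round(3),'w',o['width'].round(4),'q6',o['joint_positions'][5].round(2))
                                                                                                                                                                        ^^^^^^^^^^^^^^^^
AttributeError: 'float' object has no attribute 'round'
```

Call:
{"api": "send_rows", "payload": {
  "rows": [
    [0,0,0,0,0,-0.08],
    [0,0,0,0,0,-0.08]
  ]
}}

```text
time: 19.43
tool_pos: [0.491, 0.0205, 0.1275]
ee_rot: [3.14, -0.001, 0.242]
wrist_force: [1.1, -0.7, -0.5]
width: 0.0282
finger_force: 30.0
```

```bash
python3 st.py
```

```text
Traceback (most recent call last):
  File "st.py", line 2, in <module>
    o=sensors.get_obs(); print(round(o['time'],2),o['tool_pos'].round(4),'yaw',o['ee_rot'][2].round(3),'F',o['wrist_force'].round(1),'M',o['wrist_torque'].round(3),'w',o['width'].round(4),'q6',o['joint_positions'][5].round(2))
                                                                                                                                                                        ^^^^^^^^^^^^^^^^
AttributeError: 'float' object has no attribute 'round'
```

```bash
sed -i "s/o\['width'\].round(4)/round(float(o['width']),4)/" st.py && python3 st.py
```

```text
19.43 [0.491  0.0205 0.1275] yaw 0.242 F [ 1.1 -0.7 -0.5] M [-0.271 -0.046  0.361] w 0.0282 q6 1.26
```

Call:
{"api": "send_rows", "payload": {
  "rows": [
    [0,0,0,0,0,-0.08],
    [0,0,0,0,0,-0.08]
  ]
}}

```text
time: 19.6
tool_pos: [0.491, 0.0204, 0.1275]
ee_rot: [3.14, -0.001, 0.081]
wrist_force: [1.0, -0.9, -0.4]
width: 0.028
finger_force: 30.0
```

```bash
python3 st.py
```

```text
19.6 [0.491  0.0204 0.1275] yaw 0.081 F [ 1.  -0.9 -0.4] M [-0.319 -0.139  0.229] w 0.028 q6 1.42
```

Call:
{"api": "send_rows", "payload": {
  "rows": [
    [0,0,0,0,0,-0.08],
    [0,0,0,0,0,-0.08]
  ]
}}

```text
time: 19.77
tool_pos: [0.491, 0.0202, 0.1275]
ee_rot: [3.14, -0.001, -0.079]
wrist_force: [1.6, -1.0, 0.1]
width: 0.028
finger_force: 30.0
```

```bash
python3 st.py
```

```text
19.77 [0.491  0.0202 0.1275] yaw -0.079 F [ 1.6 -1.   0.1] M [-0.368 -0.042 -0.042] w 0.028 q6 1.58
```

Call:
{"api": "send_rows", "payload": {
  "rows": [
    [0,0,0,0,0,-0.08],
    [0,0,0,0,0,-0.08]
  ]
}}

```text
time: 19.93
tool_pos: [0.491, 0.0201, 0.1275]
ee_rot: [3.14, -0.001, -0.24]
wrist_force: [1.0, -1.7, -0.4]
width: 0.0275
finger_force: 30.0
```

```bash
python3 st.py; sed -i 's/arange(80,116,1.)/arange(86,96,1.)/' prof.py; python3 - <<'E'
from prof import *
s=optics.snapshot('scene')[:,:,::-1].copy(); cv2.imwrite('pics/s9.png',s)
G=lambda i:cv2.cvtColor(cv2.imread('pics/%s.png'%i),cv2.COLOR_BGR2GRAY)
for n in ('s6','s7','s9'): print(n,*prof(cam('scene'),G(n),0,.04,-42,-30))
E
```

```text
19.93 [0.491  0.0201 0.1275] yaw -0.24 F [ 1.  -1.7 -0.4] M [-0.357 -0.058 -0.01 ] w 0.0275 q6 1.74
s6 164 163 159 153 147 137 128 120 113 107
s7 164 162 158 151 144 135 126 119 112 107
s9 164 163 160 154 148 139 130 122 114 108
```

Call:
{"api": "send_rows", "payload": {
  "rows": [
    [0,0,0,0,0,-0.08],
    [0,0,0,0,0,-0.08]
  ]
}}

```text
time: 20.15
tool_pos: [0.4906, 0.0205, 0.1275]
ee_rot: [3.141, -0.0, -0.398]
wrist_force: [-0.2, -0.6, -0.4]
width: 0.0276
finger_force: 30.0
```

```bash
python3 st.py
```

```text
20.15 [0.4906 0.0205 0.1275] yaw -0.398 F [-0.2 -0.6 -0.4] M [-0.151  0.043  0.012] w 0.0276 q6 1.9
```

Call:
{"api": "send_rows", "payload": {
  "rows": [
    [0,0,0,0,0,-0.08],
    [0,0,0,0,0,-0.08]
  ]
}}

```text
time: 20.32
tool_pos: [0.4908, 0.0201, 0.1275]
ee_rot: [3.14, -0.001, -0.558]
wrist_force: [1.4, -2.1, -0.8]
width: 0.0281
finger_force: 30.0
```

```bash
python3 st.py
```

```text
20.32 [0.4908 0.0201 0.1275] yaw -0.558 F [ 1.4 -2.1 -0.8] M [-0.501 -0.017 -0.037] w 0.0281 q6 2.06
```

Call:
{"api": "send_rows", "payload": {
  "rows": [
    [0,0,0,0,0,-0.08],
    [0,0,0,0,0,-0.08]
  ]
}}

```text
time: 20.48
tool_pos: [0.4909, 0.0198, 0.1275]
ee_rot: [3.14, -0.002, -0.717]
wrist_force: [0.4, -3.4, -0.7]
width: 0.0278
finger_force: 30.0
```

```bash
python3 st.py; python3 - <<'E'
from prof import *
s=optics.snapshot('scene')[:,:,::-1].copy(); cv2.imwrite('pics/s10.png',s); t=optics.snapshot('top')[:,:,::-1].copy()
G=lambda i:cv2.cvtColor(cv2.imread('pics/%s.png'%i),cv2.COLOR_BGR2GRAY)
for n in ('s7','s9','s10'): print(n,*prof(cam('scene'),G(n),0,.04,-42,-30))
m=cam('wrist'); w=optics.snapshot('wrist')[:,:,::-1].copy(); cv2.imwrite('pics/w10.png',w)
g=cv2.cvtColor(rect(m,w,(.490,.021),.140,20,.15,1),cv2.COLOR_BGR2GRAY)
L=cv2.HoughLinesP(cv2.Canny(cv2.GaussianBlur(g,(5,5),0),15,45),1,np.pi/360,30,minLineLength=60,maxLineGap=6)
for l in L[:,0] if L is not None else []:
    d=np.array([-(l[3]-l[1]),-(l[2]-l[0])]); print(l,round(np.degrees(np.arctan2(d[1],d[0]))%90,1),round(np.hypot(*d)*.15,1))
E
```

```text
20.48 [0.4909 0.0198 0.1275] yaw -0.717 F [ 0.4 -3.4 -0.7] M [-0.664 -0.064  0.288] w 0.0278 q6 2.21
s7 164 162 158 151 144 135 126 119 112 107
s9 164 163 160 154 148 139 130 122 114 108
s10 164 163 160 154 148 139 129 121 114 108
[ 44 179 123 247] 49.3 15.6
[ 39 186 126 262] 48.9 17.3
[196 263 255 147] 63.0 19.5
[ 34 111  91  43] 50.0 13.3
[  2  90 102  20] 35.0 18.3
[173 231 227 170] 48.5 12.2
[124  11 212  88] 48.8 17.5
[ 45 191 128 263] 49.1 16.5
[ 0 91 71 41] 35.2 13.0
[146  31 212  89] 48.7 13.2
[ 48 183 115 241] 49.1 13.3
```

The head turns with the tool. Torque peaks recur about every 60° as the hex cams over, while the jaw stays put (s9 and s10 match), so the jaw is at its hard stop. I'll release and retreat straight up.

Call:
{"api": "send_rows", "payload": {
  "rows": [
    [0,0,0,0,0,-0.05],
    [0,0,0,0,0,0]
  ]
}}

```text
time: 20.8
tool_pos: [0.4908, 0.0199, 0.1275]
ee_rot: [3.14, -0.002, -0.764]
wrist_force: [0.6, -3.8, -0.6]
width: 0.0281
finger_force: 30.0
```

Call:
{"api": "send_rows", "payload": {
  "rows": [
    [0,0,0,0,0,0],
    [0,0,0,0,0,0],
    [0,0,0,0,0,0],
    [0,0,0,0,0,0],
    [0,0,0,0,0,0],
    [0,0,0,0,0,0]
  ],
  "grip": 75
}}

```text
time: 21.3
tool_pos: [0.4905, 0.0212, 0.1275]
ee_rot: [-3.141, 0.0, -0.765]
wrist_force: [0.9, -0.4, -0.1]
width: 0.0642
finger_force: 0.0
```

Call:
{"api": "send_rows", "payload": {
  "rows": [
    [0,0,15,0,0,0],
    [0,0,30,0,0,0],
    [0,0,35,0,0,0],
    [0,0,35,0,0,0],
    [0,0,25,0,0,0],
    [-40,0,0,0,0,0],
    [-40,0,0,0,0,0],
    [-40,0,0,0,0,0]
  ]
}}

```text
time: 21.97
tool_pos: [0.3697, 0.021, 0.2677]
ee_rot: [3.142, 0.0, -0.765]
wrist_force: [0.2, -0.1, -0.1]
width: 0.0753
finger_force: 0.0
```

Call:
{"api": "send_rows", "payload": {
  "rows": [
    [-40,0,0,0,0,0],
    [-40,0,0,0,0,0],
    [0,0,0,0,0,0],
    [0,0,0,0,0,0],
    [0,0,0,0,0,0]
  ]
}}

```text
time: 22.38
tool_pos: [0.2911, 0.0209, 0.2678]
ee_rot: [-3.14, -0.001, -0.765]
wrist_force: [0.1, 0.1, -0.4]
width: 0.075
finger_force: 0.0
```

```bash
python3 st.py; sed -i 's/arange(86,96,1.)/arange(80,116,1.)/' prof.py; python3 - <<'E'
from prof import *
s=optics.snapshot('scene')[:,:,::-1].copy(); cv2.imwrite('pics/s11.png',s); t=optics.snapshot('top')[:,:,::-1].copy(); cv2.imwrite('pics/t11.png',t)
G=lambda i:cv2.cvtColor(cv2.imread('pics/%s.png'%i),cv2.COLOR_BGR2GRAY)
for n in ('s10','s11'): print(n,*prof(cam('scene'),G(n),0,.04,-42,-30))
for n in ('top0','t11'):
  print(n,*prof(cam('top'),G(n),0,.04,-42,-36)); print(n,*prof(cam('top'),G(n),0,.04,-15,-5))
# head outline in top view at z=.140
g=cv2.cvtColor(rect(cam('top'),t,(.490,.021),.140,30,.2,0),cv2.COLOR_BGR2GRAY)
print(g[::30,::30])
d=cv2.absdiff(G('top0'),G('t11')); n,_,st,c=cv2.connectedComponentsWithStats((d>40).astype(np.uint8))
for i in range(1,n):
    if st[i,4]>30: print('changed',st[i],c[i].round())
E
```

```text
22.38 [0.2911 0.0209 0.2678] yaw -0.765 F [ 0.1  0.1 -0.4] M [0.058 0.166 0.006] w 0.075 q6 2.21
s10 167 166 166 166 166 165 164 163 160 154 148 139 129 121 114 108 102 95 87 75 62 49 41 41 45 51 64 82 102 122 141 158 174 185 189 191
s11 162 162 162 162 162 161 160 159 156 150 144 135 126 117 110 104 98 92 84 73 61 49 41 40 43 49 62 79 99 118 137 154 170 180 185 186
top0 163 161 159 158 160 162 164 166 168 166 159 151 138 120 102 83 67 53 43 40 39 39 40 41 42 45 49 58 76 95 115 134 151 166 174 180
top0 168 166 164 162 161 162 164 166 167 167 164 158 150 138 122 103 84 67 53 44 38 36 36 38 42 44 46 52 61 76 94 113 132 148 162 172
t11 89 99 110 126 142 158 167 170 174 175 174 174 174 173 171 166 158 149 136 118 101 83 68 56 48 50 54 63 80 100 119 138 155 171 179 185
t11 90 90 97 110 125 141 155 166 173 177 180 180 180 179 176 172 166 156 144 130 114 97 80 64 54 46 45 51 61 76 96 116 135 153 167 178
[[174 176 174 177 173 174 165 136 144 175]
 [179 181 180 178 178 174 178 185 174 177]
 [132 141 162 174 166 173 180 182 178 176]
 [171 120 146 160 163 166 158 168 178 182]
 [171 170 168 157 
[... 185 characters left out ...]
90 167 176]
 [128 175 173 104  55  43  85 143 172 175]]
changed [269 197  44  14 141] [290. 204.]
changed [268 203  42  13 120] [288. 210.]
changed [266 208  20   7  48] [275. 211.]
changed [379 211  11  11  85] [383. 216.]
changed [290 215  19   7  55] [299. 218.]
changed [276 229  10   8  62] [281. 232.]
changed [ 203  267  115  153 7009] [268. 334.]
changed [    0   310   208   110 13618] [ 88. 372.]
changed [ 90 310  24  12 123] [ 99. 316.]
changed [281 372  10   5  32] [285. 374.]
changed [293 380  31  25 183] [310. 391.]
changed [299 396  11  14  39] [304. 402.]
changed [263 405  12  13  46] [268. 410.]
changed [198 407  24  13 103] [212. 415.]
changed [320 411  11   9  81] [325. 415.]
```

The arm is clear. The only changes in the top view are the missing key, the jaw and the key in the clamp, plus the arm itself and its shadow. Nothing shows at the cartons or the driver. The jaw front meets the lid edge, so I'm handing in.

```bash
python3 -c "
from bench import ticket
print(ticket.close_job())"
```

```text
the job is handed in; nothing more can be done
None
```

I handed the job in at about 22 s with the key left standing in the socket, released, and the jaw measured closed on the lid. It had stopped moving and its front edge was within about 1 mm of the lid. The hex cammed over in the socket a few times at the stop. The cartons and the other tool show no change in the top view; the hand-in returned no verdict.

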